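# Weight a pile of plaster plates with ballast from a shaker

### The job

The fresh plaster plates must dry flat under an even load: pile all of them squarely on the plywood board, then set the ballast tray squarely on top. Next take the shaker and shake its steel chunks out evenly over the tray, so that all of them lie in the tray and none of its four pockets stays empty, and stand the shaker upright on the middle of its rubber mat again. Do not disturb the jar, cup, brush and knife; at the end the pile and the tray must still be square on the board.

Things in the scene. Friction and masses are not known exactly. Their poses are not given: they have to be found in the camera images.
- board: fixed plywood pallet board, 180 mm (its x) x 190 mm (its y) x 12 mm thick; origin at the centre of its underside, on the bench, z up: the pile goes on its centre, square to it
- plate1: one of 3 or 4 alike flat white plaster plates, 120 (its x) x 150 (its y) x 14 mm thick, 250 g; two through finger slots, each 56 (x) x 34 mm (y), either side of a central web 28 mm wide in y: pinch the web from above along y, a finger in each slot. One may lie on another. Origin: centre of the underside, z up. None if absent
- plate2: one of 3 or 4 alike flat white plaster plates, 120 (its x) x 150 (its y) x 14 mm thick, 250 g; two through finger slots, each 56 (x) x 34 mm (y), either side of a central web 28 mm wide in y: pinch the web from above along y, a finger in each slot. One may lie on another. Origin: centre of the underside, z up. None if absent
- plate3: one of 3 or 4 alike flat white plaster plates, 120 (its x) x 150 (its y) x 14 mm thick, 250 g; two through finger slots, each 56 (x) x 34 mm (y), either side of a central web 28 mm wide in y: pinch the web from above along y, a finger in each slot. One may lie on another. Origin: centre of the underside, z up. None if absent
- plate4: one of 3 or 4 alike flat white plaster plates, 120 (its x) x 150 (its y) x 14 mm thick, 250 g; two through finger slots, each 56 (x) x 34 mm (y), either side of a central web 28 mm wide in y: pinch the web from above along y, a finger in each slot. One may lie on another. Origin: centre of the underside, z up. None if absent
- tray: aluminium ballast tray, 170 (its x) x 180 mm (its y), rim 32 mm high, walls and floor 5 mm, 350 g; ribs 6 mm thick, 23 mm high along x = 0 and y = 0 make four pockets; central upright handle plate 12 mm thick (x), 70 mm long (y), top 62 mm above the underside: pinch it along x. Origin: centre of the underside, z up; may stand either way round
- shaker: white plastic shaker, open on top: 74 mm wide inside (y), side walls 56 mm high, rear at x = +59 mm; towards -x it narrows to an open mouth without sill, walls 42 mm high. A bar 14 mm wide (x), 78 mm long (y), 20 mm high bridges it at x = +5 mm, top 95 mm above the underside: pinch it along x. 200 g empty. Origin on the underside, z up
- mouth (a point): middle of the shaker's floor edge at its mouth (56 mm wide), at (-80, 0, 4) mm in the shaker's frame. The inner floor falls 10 degrees towards it, so the chunks stay put while upright and slide out when the shaker is tipped mouth down by 15 to 30 degrees (friction about 0.6); they may jam until it is shaken
- mat: fixed black rubber mat 150 mm (x) x 180 mm (y), 4 mm thick, where the shaker stands; origin at the centre of its underside
- chunk1: one of up to eight loose ballast chunks, dark steel bar offcuts 18 x 18 x 20 mm with blunt edges, 40 g, that start in the shaker; origin at its centre. None if absent
- chunk2: one of up to eight loose ballast chunks, dark steel bar offcuts 18 x 18 x 20 mm with blunt edges, 40 g, that start in the shaker; origin at its centre. None if absent
- chunk3: one of up to eight loose ballast chunks, dark steel bar offcuts 18 x 18 x 20 mm with blunt edges, 40 g, that start in the shaker; origin at its centre. None if absent
- chunk4: one of up to eight loose ballast chunks, dark steel bar offcuts 18 x 18 x 20 mm with blunt edges, 40 g, that start in the shaker; origin at its centre. None if absent
- chunk5: one of up to eight loose ballast chunks, dark steel bar offcuts 18 x 18 x 20 mm with blunt edges, 40 g, that start in the shaker; origin at its centre. None if absent
- chunk6: one of up to eight loose ballast chunks, dark steel bar offcuts 18 x 18 x 20 mm with blunt edges, 40 g, that start in the shaker; origin at its centre. None if absent
- chunk7: one of up to eight loose ballast chunks, dark steel bar offcuts 18 x 18 x 20 mm with blunt edges, 40 g, that start in the shaker; origin at its centre. None if absent
- chunk8: one of up to eight loose ballast chunks, dark steel bar offcuts 18 x 18 x 20 mm with blunt edges, 40 g, that start in the shaker; origin at its centre. None if absent
- jar: bystander: closed jar 56 mm across, 75 mm high; origin under its centre
- cup: bystander: grey plastic cup 70 mm across, 80 mm high; origin under its centre
- brush: bystander: brush lying on the bench, its handle towards its -x
- knife: bystander: broad filling knife lying on the bench, its handle towards its -x

How it is judged (in metres and radians):
On the way, in this order (a step that is already met when the one before it is completed fails the run):
1. all plates lie piled squarely on the board, released (horizontal distance between each of plate1, plate2, plate3, plate4 and board below 0.015 m and z of plate1 in the frame of board between 0.009 and 0.058 m and angle between the x axis of each of plate1, plate2, plate3, plate4 and the x axis of board, either way round below 0.12 rad and angle between each of plate1, plate2, plate3, plate4's own z axis and vertical below 0.05 rad and linear speed of each of plate1, plate2, plate3, plate4 below 0.03 m/s and z of plate2 in the frame of board between 0.009 and 0.058 m and z of plate3 in the frame of board between 0.009 and 0.058 m and z of plate4 in the frame of board between 0.009 and 0.058 m and contact force between each of plate1, plate2, plate3, plate4 and the fingers below 0.1 N), for 0.2 s.
2. the tray stands squarely on the pile, released (horizontal distance between tray and board below 0.015 m and z of tray in the frame of board between 0.049 and 0.074 m and angle between the x axis of tray and the x axis of board, either way round below 0.12 rad and angle between tray's own z axis and vertical below 0.05 rad and linear speed of tray below 0.03 m/s and z of tray in the frame of plate1 above 0.01 m and z of tray in the frame of plate2 above 0.01 m and z of tray in the frame of plate3 above 0.01 m and z of tray in the frame of plate4 above 0.01 m and contact force between tray and the fingers below 0.1 N), for 0.2 s.
3. the shaker is held with its mouth over the tray, and a chunk has dropped into the tray (contact force between shaker and the fingers above 1 N and horizontal distance between mouth and tray below 0.14 m and z of mouth in the frame of tray between 0.01 and 0.25 m and ((horizontal distance between chunk1 and tray below 0.12 m and z of chunk1 in the frame of tray between 0.004 and 0.05 m) or (horizontal distance between chunk2 and tray below 0.12 m and z of chunk2 in the frame of tray between 0.004 and 0.05 m) or (horizontal distance between chunk3 and tray below 0.12 m and z of chunk3 in the frame of tray between 0.004 and 0.05 m) or (horizontal distance between chunk4 and tray below 0.12 m and z of chunk4 in the frame of tray between 0.004 and 0.05 m) or (horizontal distance between chunk5 and tray below 0.12 m and z of chunk5 in the frame of tray between 0.004 and 0.05 m) or (horizontal distance between chunk6 and tray below 0.12 m and z of chunk6 in the frame of tray between 0.004 and 0.05 m) or (horizontal distance between chunk7 and tray below 0.12 m and z of chunk7 in the frame of tray between 0.004 and 0.05 m) or (horizontal distance between chunk8 and tray below 0.12 m and z of chunk8 in the frame of tray between 0.004 and 0.05 m))), for 0.1 s.
At the end, for the whole second after the job is handed in: Plates in one flat pile on the board, tray on top, each within 15 mm of the board's centre and within 0.12 rad of square; every chunk in the tray, at least one in each pocket; shaker upright on the mat, within 35 mm of its centre; all at rest (horizontal distance between each of plate1, plate2, plate3, plate4, tray and board below 0.015 m and z of plate1 in the frame of board between 0.009 and 0.058 m and angle between the x axis of each of plate1, plate2, plate3, plate4, tray and the x axis of board, either way round below 0.12 rad and angle between each of plate1, plate2, plate3, plate4, tray's own z axis and vertical below 0.05 rad and linear speed of each of plate1, plate2, plate3, plate4, tray, shaker below 0.03 m/s and z of plate2 in the frame of board between 0.009 and 0.058 m and z of plate3 in the frame of board between 0.009 and 0.058 m and z of plate4 in the frame of board between 0.009 and 0.058 m and z of tray in the frame of board between 0.049 and 0.074 m and z of tray in the frame of plate1 above 0.01 m and z of tray in the frame of plate2 above 0.01 m and z of tray in the frame of plate3 above 0.01 m and z of tray in the frame of plate4 above 0.01 m and x of chunk1 in the frame of tray between -0.082 and 0.082 m and y of chunk1 in the frame of tray between -0.087 and 0.087 m and z of chunk1 in the frame of tray between 0.004 and 0.05 m and linear speed of each of chunk1, chunk2, chunk3, chunk4, chunk5, chunk6, chunk7, chunk8 below 0.05 m/s and x of chunk2 in the frame of tray between -0.082 and 0.082 m and y of chunk2 in the frame of tray between -0.087 and 0.087 m and z of chunk2 in the frame of tray between 0.004 and 0.05 m and x of chunk3 in the frame of tray between -0.082 and 0.082 m and y of chunk3 in the frame of tray between -0.087 and 0.087 m and z of chunk3 in the frame of tray between 0.004 and 0.05 m and x of chunk4 in the frame of tray between -0.082 and 0.082 m and y of chunk4 in the frame of tray between -0.087 and 0.087 m and z of chunk4 in the frame of tray between 0.004 and 0.05 m and x of chunk5 in the frame of tray between -0.082 and 0.082 m and y of chunk5 in the frame of tray between -0.087 and 0.087 m and z of chunk5 in the frame of tray between 0.004 and 0.05 m and x of chunk6 in the frame of tray between -0.082 and 0.082 m and y of chunk6 in the frame of tray between -0.087 and 0.087 m and z of chunk6 in the frame of tray between 0.004 and 0.05 m and x of chunk7 in the frame of tray between -0.082 and 0.082 m and y of chunk7 in the frame of tray between -0.087 and 0.087 m and z of chunk7 in the frame of tray between 0.004 and 0.05 m and x of chunk8 in the frame of tray between -0.082 and 0.082 m and y of chunk8 in the frame of tray between -0.087 and 0.087 m and z of chunk8 in the frame of tray between 0.004 and 0.05 m and ((x of chunk1 in the frame of tray between 0.002 and 0.082 m and y of chunk1 in the frame of tray between 0.002 and 0.087 m and z of chunk1 in the frame of tray between 0.004 and 0.05 m) or (x of chunk2 in the frame of tray between 0.002 and 0.082 m and y of chunk2 in the frame of tray between 0.002 and 0.087 m and z of chunk2 in the frame of tray between 0.004 and 0.05 m) or (x of chunk3 in the frame of tray between 0.002 and 0.082 m and y of chunk3 in the frame of tray between 0.002 and 0.087 m and z of chunk3 in the frame of tray between 0.004 and 0.05 m) or (x of chunk4 in the frame of tray between 0.002 and 0.082 m and y of chunk4 in the frame of tray between 0.002 and 0.087 m and z of chunk4 in the frame of tray between 0.004 and 0.05 m) or (x of chunk5 in the frame of tray between 0.002 and 0.082 m and y of chunk5 in the frame of tray between 0.002 and 0.087 m and z of chunk5 in the frame of tray between 0.004 and 0.05 m) or (x of chunk6 in the frame of tray between 0.002 and 0.082 m and y of chunk6 in the frame of tray between 0.002 and 0.087 m and z of chunk6 in the frame of tray between 0.004 and 0.05 m) or (x of chunk7 in the frame of tray between 0.002 and 0.082 m and y of chunk7 in the frame of tray between 0.002 and 0.087 m and z of chunk7 in the frame of tray between 0.004 and 0.05 m) or (x of chunk8 in the frame of tray between 0.002 and 0.082 m and y of chunk8 in the frame of tray between 0.002 and 0.087 m and z of chunk8 in the frame of tray between 0.004 and 0.05 m)) and ((x of chunk1 in the frame of tray between 0.002 and 0.082 m and y of chunk1 in the frame of tray between -0.087 and -0.002 m and z of chunk1 in the frame of tray between 0.004 and 0.05 m) or (x of chunk2 in the frame of tray between 0.002 and 0.082 m and y of chunk2 in the frame of tray between -0.087 and -0.002 m and z of chunk2 in the frame of tray between 0.004 and 0.05 m) or (x of chunk3 in the frame of tray between 0.002 and 0.082 m and y of chunk3 in the frame of tray between -0.087 and -0.002 m and z of chunk3 in the frame of tray between 0.004 and 0.05 m) or (x of chunk4 in the frame of tray between 0.002 and 0.082 m and y of chunk4 in the frame of tray between -0.087 and -0.002 m and z of chunk4 in the frame of tray between 0.004 and 0.05 m) or (x of chunk5 in the frame of tray between 0.002 and 0.082 m and y of chunk5 in the frame of tray between -0.087 and -0.002 m and z of chunk5 in the frame of tray between 0.004 and 0.05 m) or (x of chunk6 in the frame of tray between 0.002 and 0.082 m and y of chunk6 in the frame of tray between -0.087 and -0.002 m and z of chunk6 in the frame of tray between 0.004 and 0.05 m) or (x of chunk7 in the frame of tray between 0.002 and 0.082 m and y of chunk7 in the frame of tray between -0.087 and -0.002 m and z of chunk7 in the frame of tray between 0.004 and 0.05 m) or (x of chunk8 in the frame of tray between 0.002 and 0.082 m and y of chunk8 in the frame of tray between -0.087 and -0.002 m and z of chunk8 in the frame of tray between 0.004 and 0.05 m)) and ((x of chunk1 in the frame of tray between -0.082 and -0.002 m and y of chunk1 in the frame of tray between 0.002 and 0.087 m and z of chunk1 in the frame of tray between 0.004 and 0.05 m) or (x of chunk2 in the frame of tray between -0.082 and -0.002 m and y of chunk2 in the frame of tray between 0.002 and 0.087 m and z of chunk2 in the frame of tray between 0.004 and 0.05 m) or (x of chunk3 in the frame of tray between -0.082 and -0.002 m and y of chunk3 in the frame of tray between 0.002 and 0.087 m and z of chunk3 in the frame of tray between 0.004 and 0.05 m) or (x of chunk4 in the frame of tray between -0.082 and -0.002 m and y of chunk4 in the frame of tray between 0.002 and 0.087 m and z of chunk4 in the frame of tray between 0.004 and 0.05 m) or (x of chunk5 in the frame of tray between -0.082 and -0.002 m and y of chunk5 in the frame of tray between 0.002 and 0.087 m and z of chunk5 in the frame of tray between 0.004 and 0.05 m) or (x of chunk6 in the frame of tray between -0.082 and -0.002 m and y of chunk6 in the frame of tray between 0.002 and 0.087 m and z of chunk6 in the frame of tray between 0.004 and 0.05 m) or (x of chunk7 in the frame of tray between -0.082 and -0.002 m and y of chunk7 in the frame of tray between 0.002 and 0.087 m and z of chunk7 in the frame of tray between 0.004 and 0.05 m) or (x of chunk8 in the frame of tray between -0.082 and -0.002 m and y of chunk8 in the frame of tray between 0.002 and 0.087 m and z of chunk8 in the frame of tray between 0.004 and 0.05 m)) and ((x of chunk1 in the frame of tray between -0.082 and -0.002 m and y of chunk1 in the frame of tray between -0.087 and -0.002 m and z of chunk1 in the frame of tray between 0.004 and 0.05 m) or (x of chunk2 in the frame of tray between -0.082 and -0.002 m and y of chunk2 in the frame of tray between -0.087 and -0.002 m and z of chunk2 in the frame of tray between 0.004 and 0.05 m) or (x of chunk3 in the frame of tray between -0.082 and -0.002 m and y of chunk3 in the frame of tray between -0.087 and -0.002 m and z of chunk3 in the frame of tray between 0.004 and 0.05 m) or (x of chunk4 in the frame of tray between -0.082 and -0.002 m and y of chunk4 in the frame of tray between -0.087 and -0.002 m and z of chunk4 in the frame of tray between 0.004 and 0.05 m) or (x of chunk5 in the frame of tray between -0.082 and -0.002 m and y of chunk5 in the frame of tray between -0.087 and -0.002 m and z of chunk5 in the frame of tray between 0.004 and 0.05 m) or (x of chunk6 in the frame of tray between -0.082 and -0.002 m and y of chunk6 in the frame of tray between -0.087 and -0.002 m and z of chunk6 in the frame of tray between 0.004 and 0.05 m) or (x of chunk7 in the frame of tray between -0.082 and -0.002 m and y of chunk7 in the frame of tray between -0.087 and -0.002 m and z of chunk7 in the frame of tray between 0.004 and 0.05 m) or (x of chunk8 in the frame of tray between -0.082 and -0.002 m and y of chunk8 in the frame of tray between -0.087 and -0.002 m and z of chunk8 in the frame of tray between 0.004 and 0.05 m)) and horizontal distance between shaker and mat below 0.035 m and angle between shaker's own z axis and vertical below 0.1 rad and z of shaker in the frame of mat between 0.001 and 0.012 m); the robot touches nothing.
It fails at once if the jar is disturbed (moved more than 30 mm) (distance of jar from where it was at the start of the episode above 0.03 m).
It fails at once if the cup is disturbed (moved more than 30 mm) (distance of cup from where it was at the start of the episode above 0.03 m).
It fails at once if the brush is disturbed (moved more than 30 mm) (distance of brush from where it was at the start of the episode above 0.03 m).
It fails at once if the knife is disturbed (moved more than 30 mm) (distance of knife from where it was at the start of the episode above 0.03 m).
Of plate2, plate3, plate4 only 2 to 3 are there at a start; the rules pass over those that are not, and their reading is None.
Of chunk1, chunk2, chunk3, chunk4, chunk5, chunk6, chunk7, chunk8 only 6 to 8 are there at a start; the rules pass over those that are not, and their reading is None.
At some moment in a run one of tray, shaker may be knocked a few centimetres aside while the robot is not near it.
It also fails if it takes over 210 s, if anything falls off the work surface, if the arm or the gripper's body presses on something with over 40 N, if the wrist force passes 120 N, or if a joint passes its speed limit or range.

### The arm

A 6-joint arm with a two-finger parallel gripper is mounted at the origin on the work surface. World frame = base frame: x ahead of the robot, y to its left, z up, the work surface at z = 0. Lengths are in mm, angles in rad, forces in N, time in s.
With the tool pointing down it reaches from about 300 to 775 mm from the base axis. Payload 14.6 kg.
Tool frame: the origin (TCP) lies on the centre line of the jaws, within the pads' length; the fingertips stand 19 mm ahead of it and the grasp point (between the pads) is the TCP (bot.tip_reach is the distance from the TCP to the fingertips, in mm); z points along the fingers, y is the line along which they close (so a half turn about z gives the same grasp; the last joint's range is limited). The gripper opens to 85 mm and grips with 20 to 120 N. Pads are 22 mm wide; open, the fingers measure 114 mm over their backs; the gripper's body (76 mm by 85 mm) begins 54 mm behind the grasp point. The pads swing forward as they close: fully open they stand 13 mm farther back than shut.
Start: joints at [-1.213, 0.3, 1.521, -0, 1.321, -0.067], TCP at [226.668, -501.11, 214.681] pointing down, gripper open.
Joint ranges: [-3.03, 3.03], [-0.79, 2.21], [0.23, 2.52], [-1.04, 4.18], [0, 3.07], [-2.55, 2.55]. Speed limits (rad/s): [2.22, 2.22, 2.57, 3.14, 3.14, 3.14].

### API

Orientations are given as a unit quaternion [w, x, y, z].
In Python, from rig import bot gives the robot as it stands. Calls block until the motion is done:
- bot.move_to(position, orientation): joint-space move of the TCP to a pose.
- bot.servo_line(position, attitude=None, speed=150, until_force=None): straight line of the TCP; attitude=None keeps the orientation; speed is the mean speed in mm/s. With until_force (N) it stops when the force on the tool has changed by that much, and returns True; else False.
- bot.move_joints(angles): joint-space move.
- bot.move_gripper(opening, grip_force=None): finger opening in mm; grip_force is the grip in N (None keeps the last); returns when the fingers have stopped.
- bot.dwell(seconds).
- bot.ik(position, orientation): joint angles nearest the present ones, or None.
- bot.read_state(): the state.
- bot.read_camera(name): name is "scene" or "side" or "wrist"; returns a dict with "image" (420x560x3 uint8, blue, green, red), "depth" (420x560 float32, mm along the optical axis (not along the pixel's ray), 0 where there is no reading), "fovy" (degrees; the focal length in pixels is half the picture's height over the tangent of half this angle, whatever the lens; pixels are square), "cx", "cy" (the principal point, pixels), "eye" and "attitude" of the camera in the world; the wrist camera has in their place "mount" (4x4, takes a point from camera to tool coordinates, whose origin is the TCP and whose axes are the flange's). Camera axes: x right, y down, z forward; pixel columns grow to the right and rows downward; lengths in mm; the calibration is good to about 2 mm. A picture is of the moment at which its call begins: read the wrist's pose just before it.
A pose or a line that the arm cannot do raises bot.MotionError and nothing moves.
- bot.finish_job(): hands the job in; it is judged then, once.
The state is a dict: "clock": time; "joint_positions": joint angles; "qvel": joint speeds; "effort": joint torques, N m; "ee_pos": TCP position; "tool_rot": TCP orientation; "ft_force": force on the tool from outside, world axes, zero at the start; "moment": the same for the moment, N m; "grip_width": finger opening in mm; "grip_force": force on a finger pad.
Only numpy, scipy, OpenCV 4.12 (cv2) and the standard library are available. Lean on these libraries where they do the work, as an engineer would, in place of code of your own. Each camera call takes 0.05 s, during which the arm holds its last target. There are 200 camera calls.

## Working session

There is one attempt and no reset: what is moved stays moved. The work goes in short steps, each a Python script; the robot and the scene stay as the last script left them, time stands still between calls to the robot, and variables do not carry over. Pictures are saved under pics/ and viewed, at most 19 in all, crops included, and the job is handed in when it is done.

```bash
ls; mkdir -p pics; python3 - <<'E'
from rig import bot
import cv2,numpy as np
for n in("scene","side"):
    c=bot.read_camera(n); cv2.imwrite(f"pics/{n}0.png",c["image"]); np.savez(f"{n}0.npz",**c)
    print(n,{k:v for k,v in c.items() if k not in("image","depth")},(c["depth"]>0).mean())
s=bot.read_state(); print(s)
E
```

```text
pics
scene {'fovy': 51.60627744279555, 'cx': 280.2281030838914, 'cy': 212.49994962287866, 'eye': array([1351.02807483,  -74.47253396, 1029.84453357]), 'attitude': array([-0.24462059,  0.68843971,  0.64750702, -0.21667069])} 0.9962117346938776
side {'fovy': 51.409387771891176, 'cx': 273.39250829263796, 'cy': 206.49451112940508, 'eye': array([-93.7059253 , 647.7889651 , 672.05479986]), 'attitude': array([ 0.19660623, -0.3343056 ,  0.80932093, -0.44111834])} 0.9960119047619047
{'clock': 0.1, 'joint_positions': array([-1.21259666e+00,  3.00419579e-01,  1.52154495e+00,  3.66196075e-05,
        1.32072030e+00, -6.65799780e-02]), 'qvel': array([-0.00057512, -0.0007958 , -0.00155943, -0.00064065,  0.00118066,
        0.00188502]), 'effort': array([ 2.14139181e-03, -5.44378209e+01, -3.62368977e+01, -2.41352342e-05,
        3.05202797e-03,  7.47303062e-06]), 'ee_pos': array([ 226.59682922, -500.88701559,  214.16487653]), 'tool_rot': array([-5.42868649e-04,  9.77530752e-01,  2.10792151e-01, -6.17933504e-05]), 'ft_force': array([-0.00325124,  0.42901979, -0.12812631]), 'moment': array([0.011028  , 0.03575277, 0.03743881]), 'grip_force': 0.0, 'grip_width': 85.64650706620591}
```

View pics/scene0.png

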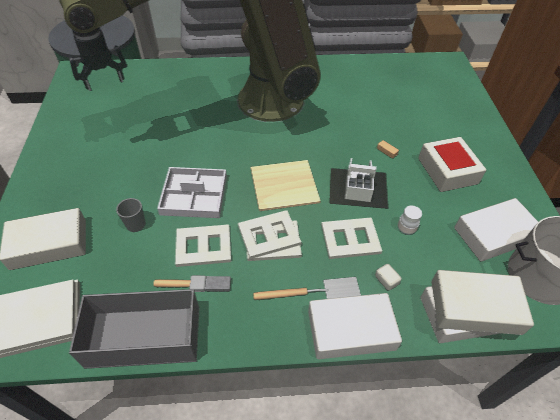

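View pics/side0.png

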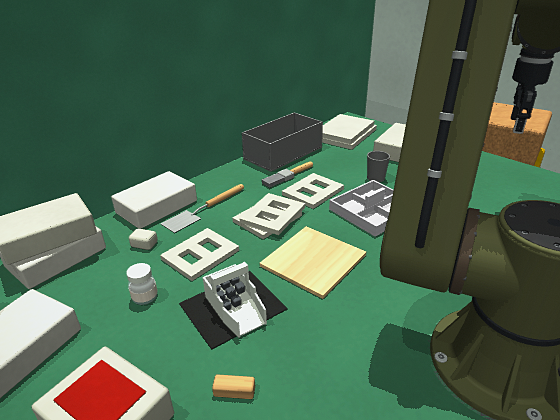

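The scene view shows four plates: one at (203,243), two stacked at (270,234) and one at (351,237). The tray is at (193,191), the board at (285,184), and the shaker on its mat at (360,183). The side view agrees. Next I'll take wrist views from above.

```bash
cat > h.py <<'E'
import numpy as np,cv2
from rig import bot
from scipy.spatial.transform import Rotation as R
def rot(q): return R.from_quat([q[1],q[2],q[3],q[0]])
def q4(r): x=r.as_quat(); return np.array([x[3],x[0],x[1],x[2]])
def down(yaw): return np.array([0,np.cos(yaw/2),np.sin(yaw/2),0])   # tool y = Rz(yaw)*(0,-1,0)
def snap(name):
    s=bot.read_state(); c=bot.read_camera(name)
    if name=="wrist":
        T=np.eye(4); T[:3,:3]=rot(s["tool_rot"]).as_matrix(); T[:3,3]=s["ee_pos"]; M=T@np.array(c["mount"])
    else:
        M=np.eye(4); M[:3,:3]=rot(c["attitude"]).as_matrix(); M[:3,3]=c["eye"]
    c["M"]=M; c["f"]=210/np.tan(np.radians(c["fovy"])/2); return c
def cloud(c):
    d=c["depth"]; v,u=np.mgrid[:420,:560]
    P=np.stack([(u-c["cx"])*d/c["f"],(v-c["cy"])*d/c["f"],d],-1)@c["M"][:3,:3].T+c["M"][:3,3]
    P[d==0]=np.nan; return P
def near_yaw(y,period=np.pi):
    return y
def ortho(cs,x0,x1,y0,y1,res=1.0):
    "top-down colour + height map: row = (x-x0)/res, col=(y-y0)/res"
    H=np.full((int((x1-x0)/res),int((y1-y0)/res)),-999.); C=np.zeros(H.shape+(3,),np.uint8)
    for c in cs:
        P=cloud(c).reshape(-1,3); I=c["image"].reshape(-1,3)
        ok=np.isfinite(P[:,0]); P,I=P[ok],I[ok]
        r=((P[:,0]-x0)/res).astype(int); k=((P[:,1]-y0)/res).astype(int)
        ok=(r>=0)&(r<H.shape[0])&(k>=0)&(k<H.shape[1])&(P[:,2]<200); r,k,z,I=r[ok],k[ok],P[ok,2],I[ok]
        o=np.argsort(z); r,k,z,I=r[o],k[o],z[o],I[o]
        m=z>=H[r,k]-3; H[r[m],k[m]]=z[m]; C[r[m],k[m]]=I[m]
    return C,H
E
python3 - <<'E'
from h import *
c=snap("scene"); P=cloud(c)
for u,v in[(203,230),(270,234),(351,225),(193,191),(285,184),(360,183),(240,210),(131,210),(410,215),(300,292),(190,283),(178,243),(323,237)]:
    print(u,v,P[v,u].round(0))
ims=[]
for i,(x,y) in enumerate([(430,-190),(430,150)]):
    bot.move_to([x,y,400],down(0.0+np.arctan2(y,x)+np.pi/2 if 0 else np.pi/2))
    c=snap("wrist"); np.savez(f"w{i}.npz",**c); ims.append(c["image"]); 
    print(c["M"].round(2).tolist(),c["fovy"],bot.read_state()["joint_positions"].round(2))
    Q=cloud(c); print(Q[210,280],Q[5,5],Q[5,550],Q[415,5],Q[415,550])
cv2.imwrite("pics/w01.png",cv2.resize(np.vstack(ims),(400,600)))
E
```

```text
203 230 [ 606. -228.   11.]
270 234 [644. -37.  29.]
351 225 [614. 201.  14.]
193 191 [ 467. -263.   24.]
285 184 [439.  21.   8.]
360 183 [473. 250.  38.]
240 210 [ 531. -122.    1.]
131 210 [ 539. -436.   34.]
410 215 [631. 357.  74.]
300 292 [823.  31.  17.]
190 283 [ 782. -254.   19.]
178 243 [ 651. -295.   15.]
323 237 [641. 117.  -2.]
[[1.0, -0.0, -0.0, 431.02], [-0.0, -0.95, -0.31, -110.2], [-0.0, 0.31, -0.95, 557.97], [0.0, 0.0, 0.0, 1.0]] 64.49165445988804 [-0.5   0.05  1.4  -0.    1.7  -0.49]
[ 421.03679422 -282.08982242    4.66426872] [76.98586953 11.97446002 77.89873888] [807.55959811  26.23305279  14.89275154] [ 366.82962137 -177.21630123  499.86744309] [ 490.76751751 -176.79581544  500.17682486]
[[1.0, -0.0, -0.0, 431.35], [-0.0, -0.95, -0.31, 229.76], [-0.0, 0.31, -0.95, 558.48], [0.0, 0.0, 0.0, 1.0]] 64.49165445988804 [ 0.25  0.01  1.43 -0.    1.7   0.25]
[422.08224718  59.62882048  12.03603767] [ 19.91804425 371.3040402   -0.4668809 ] [ 8.19396117e+02  3.70084306e+02 -3.15245144e-01] [367.68973714 163.12809233 500.75590539] [491.89665164 162.36570596 500.09125576]
```

View pics/w01.png

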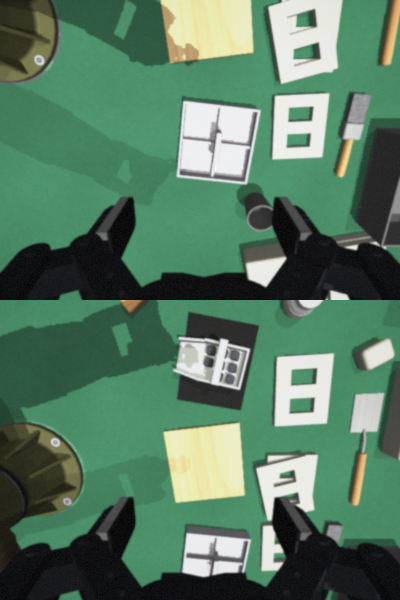

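The wrist views show the tray, lone plates and stack, and the shaker with its mouth towards the base (-x) and chunks at its rear. The board is at about (205,462) in the stitched picture. Now I'll segment by height and fit rectangles.

```bash
cat >> h.py <<'E'
def rect(pts):
    "min-area rectangle of xy points -> centre, (long, short), yaw of the LONG side"
    (c,(a,b),t)=cv2.minAreaRect(pts.astype(np.float32)); t=np.radians(t)
    if b>a: a,b,t=b,a,t+np.pi/2
    return np.array(c),(a,b),(t+np.pi/2)%np.pi-np.pi/2
def blobs(C,H,x0,y0,mask,amin,amax):
    m=cv2.morphologyEx(mask.astype(np.uint8),cv2.MORPH_CLOSE,np.ones((3,3))); m=cv2.morphologyEx(m,cv2.MORPH_OPEN,np.ones((3,3)))
    n,L,S,_=cv2.connectedComponentsWithStats(m); out=[]
    for i in range(1,n):
        if amin<S[i,4]<amax:
            r,k=np.nonzero(L==i); out.append((np.c_[r+x0+.5,k+y0+.5],np.median(H[r,k]),S[i,4]))
    return out
E
python3 - <<'E'
from h import *
cs=[dict(np.load(f"w{i}.npz")) for i in(0,1)]
C,H=ortho(cs,280,840,-420,420)
hsv=cv2.cvtColor(C,cv2.COLOR_BGR2HSV); s=hsv[...,1];v=hsv[...,2];h=hsv[...,0]
def show(nm,mask,a,b):
    for p,z,n in blobs(C,H,280,-420,mask,a,b):
        c,d,t=rect(p); print(nm,c.round(1),np.round(d,1),"yaw",round(t,3),"z",round(z,1),n)
w=(s<60)&(v>130)
show("plate",w&(H>9)&(H<20),3000,20000)
show("plate2",w&(H>22)&(H<34),1500,20000)
show("board",(h>10)&(h<35)&(s>50)&(H>7)&(H<18),8000,60000)
show("mat",(v<70)&(H>-2)&(H<10),3000,60000)
show("traytop",(H>27)&(H<37)&(s<70),2000,30000)
show("handle",(H>50)&(H<68),150,3000)
show("bar",(H>85)&(H<105),100,3000)
cv2.imwrite("pics/o.png",cv2.rotate(C,cv2.ROTATE_90_COUNTERCLOCKWISE)[:, :] if 0 else cv2.resize(C,(800,533)))
E
```

```text
plate [411.7 260.4] [70.6 69.6] yaw 1.488 z -999.0 3496
plate [494.   28.8] [185.4  62.1] yaw -1.441 z -999.0 8977
plate [650.3 197.1] [150.6 121.1] yaw -1.517 z -999.0 14074
plate [ 651.9 -224.4] [150.8 122. ] yaw -1.523 z -999.0 14146
plate [ 777.7 -200.9] [104.8  39.4] yaw 1.494 z -999.0 3708
plate2 [ 458.7 -260.2] [181.8 170.5] yaw 1.453 z 23.2 3526
plate2 [633.2 -37.2] [151.6 121.4] yaw -1.306 z 26.2 14346
plate2 [789.5 271.9] [57.7 43.3] yaw 0.519 z -999.0 1698
board [434.7  21.6] [191.  180.1] yaw -1.456 z 9.7 25347
mat [457.7 254.7] [177.5 147.4] yaw 1.402 z -999.0 12865
traytop [ 458.8 -260. ] [182.1 170.5] yaw 1.453 z 25.2 3489
traytop [633.  -37.4] [150.9 120.8] yaw -1.307 z 26.5 11178
traytop [788.4 272.2] [59.1 45. ] yaw 0.499 z -999.0 2423
handle [ 458.8 -259.3] [70.7 12.9] yaw 1.454 z 49.9 829
handle [506.3 251.5] [87.6 39. ] yaw -1.291 z 57.8 497
bar [458.4 252.7] [77.9 14.5] yaw 1.355 z 97.4 1081
```

View pics/o.png

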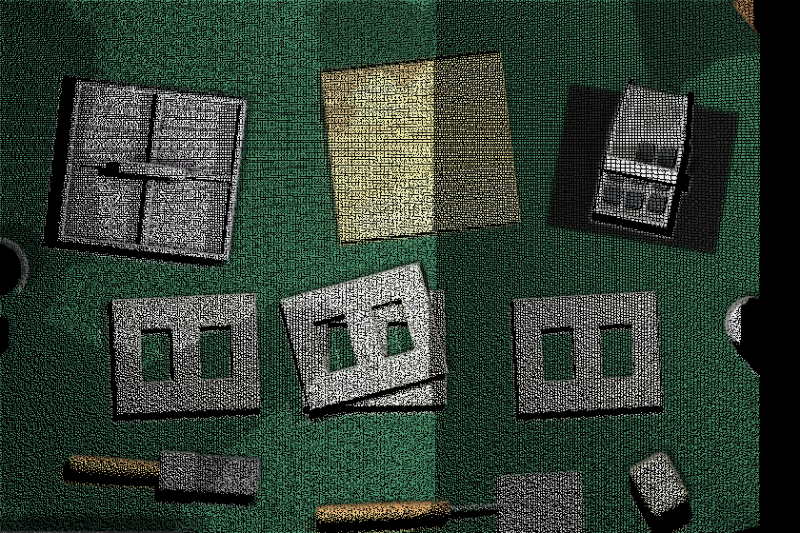

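The rectangle fits match the true sizes to about 1 mm. I'll start with the top plate of the stack.

```bash
cat >> h.py <<'E'
BOARD=np.array([434.7,21.6]); BY=0.115
def pick_plate(xy,yaw,zb,off=22):
    q=down(yaw); bot.move_gripper(48,40); bot.move_to([*xy,zb+110],q)
    bot.servo_line([*xy,zb+off],speed=100); bot.move_gripper(20,50)
    s=bot.read_state(); print("width",round(s["grip_width"],1),"f",round(s["grip_force"],1),"t",round(s["clock"],1))
    bot.servo_line([*xy,zb+150],speed=150)
def place_plate(k,off=22):
    z=12+14*k; q=down(BY); bot.move_to([*BOARD,z+80+off],q); bot.servo_line([*BOARD,z+12+off],speed=100)
    hit=bot.servo_line([*BOARD,z-4+off],speed=20,until_force=6)
    print("hit",hit,bot.read_state()["ee_pos"].round(1)); bot.move_gripper(48); bot.servo_line([*BOARD,z+120],speed=150)
E
python3 - <<'E'
from h import *
pick_plate([633.1,-37.3],0.264,14); place_plate(0)
bot.move_to([560,-110,380],down(np.pi/2)); c=snap("wrist"); np.savez("w2.npz",**c)
C,H=ortho([c],280,840,-420,420); hsv=cv2.cvtColor(C,cv2.COLOR_BGR2HSV)
for p,z,n in blobs(C,H,280,-420,(hsv[...,1]<60)&(hsv[...,2]>130)&(H>9)&(H<32),3000,30000):
    a,b,t=rect(p); print(a.round(1),np.round(b,1),round(t,3),z)
cv2.imwrite("pics/w2.png",c["image"]); print(bot.read_state()["clock"])
E
```

```text
width 19.9 f 0.0 t 6.4
hit False [434.8  21.6  30.1]
[631.  -29.2] [168.1 120.9] -1.306 -999.0
[ 651.6 -224. ] [150.6 120.5] -1.525 -999.0
[ 778.3 -200.7] [101.6  40.2] 1.491 -999.0
12.7833
```

View pics/w2.png

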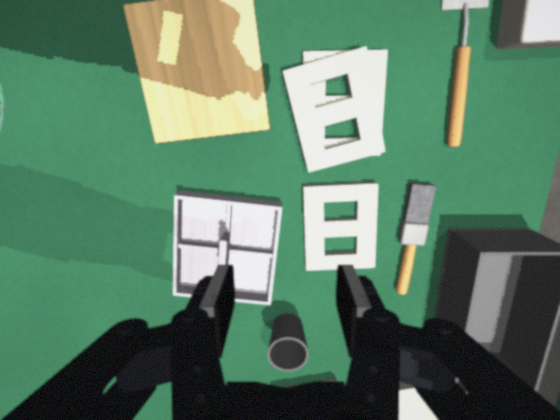

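The grasp missed: the fingers closed over the plate at 19.9 mm without contact, and the plate didn't move. I'll probe the fingertip depth on the lone plate.

```bash
python3 - <<'E'
from h import *
print(bot.tip_reach)
xy=[651.7,-224.2]; q=down(0.047)
bot.move_gripper(42,40); bot.move_to([*xy,110],q); bot.servo_line([*xy,32],speed=100)
h=bot.servo_line([*xy,4],speed=25,until_force=4); s=bot.read_state(); print(h,s["ee_pos"],s["ft_force"],s["grip_width"])
z=s["ee_pos"][2]; bot.servo_line([*xy,z+6],speed=40); bot.move_gripper(20,50)
s=bot.read_state(); print(s["ee_pos"],s["ft_force"],s["grip_width"],s["grip_force"],s["clock"])
c=snap("side"); cv2.imwrite("pics/s1.png",c["image"])
E
```

```text
19.0
False [ 651.80322308 -224.24213062    4.2271072 ] [ 0.21592716 -0.08120509 -0.27731258] 41.97311456621719
[ 651.63609068 -224.16952073   10.06504661] [ 1.05026626 -0.115393    0.02390459] 19.808032922892707 0.0 17.125
```

View pics/s1.png

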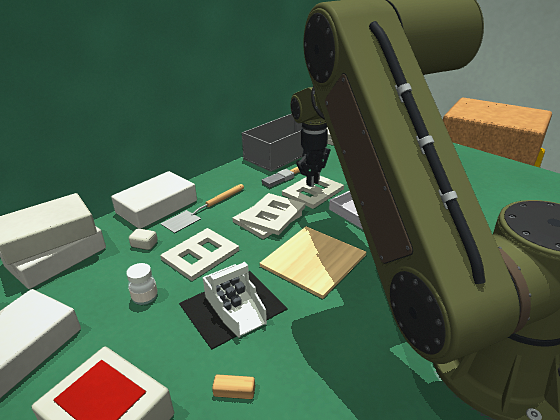

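The gripper is at the plate, around (313,180), but the side view can't show how deep the fingers go. I'll check with the wrist view and an enlarged crop.

```bash
python3 - <<'E'
from h import *
a=cv2.imread("pics/s1.png")[110:230,250:390]; a=cv2.resize(a,(490,420))
c=snap("wrist"); cv2.imwrite("pics/x1.png",cv2.resize(np.hstack([a,c["image"][:, 120:440]]),(800,415)))
P=cloud(c); print([P[v,280].round(0).tolist() for v in range(0,420,40)])
p=cloud(snap("side")); 
for v in range(150,200,4): print(v,[p[v,u].round(0).tolist() for u in(306,312,318)])
E
```

```text
[[771.0, -215.0, 19.0], [757.0, -216.0, 15.0], [743.0, -216.0, -0.0], [725.0, -217.0, -1.0], [707.0, -218.0, 14.0], [688.0, -219.0, 14.0], [667.0, -219.0, 13.0], [645.0, -220.0, 14.0], [620.0, -221.0, 13.0], [593.0, -223.0, 13.0], [664.0, -221.0, 106.0]]
150 [[646.0, -187.0, 154.0], [638.0, -202.0, 152.0], [641.0, -232.0, 141.0]]
154 [[644.0, -184.0, 144.0], [640.0, -205.0, 138.0], [nan, nan, nan]]
158 [[641.0, -182.0, 133.0], [638.0, -203.0, 126.0], [641.0, -234.0, 114.0]]
162 [[655.0, -197.0, 110.0], [639.0, -204.0, 113.0], [643.0, -236.0, 100.0]]
166 [[636.0, -177.0, 112.0], [638.0, -205.0, 101.0], [641.0, -235.0, 88.0]]
170 [[637.0, -178.0, 98.0], [638.0, -204.0, 88.0], [643.0, -237.0, 74.0]]
174 [[638.0, -179.0, 85.0], [639.0, -206.0, 74.0], [641.0, -236.0, 61.0]]
178 [[657.0, -201.0, 56.0], [640.0, -208.0, 59.0], [642.0, -238.0, 47.0]]
182 [[658.0, -203.0, 41.0], [639.0, -207.0, 47.0], [640.0, -237.0, 34.0]]
186 [[672.0, -219.0, 16.0], [640.0, -209.0, 32.0], [660.0, -261.0, 3.0]]
190 [[666.0, -212.0, 7.0], [644.0, -214.0, 15.0], [632.0, -227.0, 14.0]]
194 [[657.0, -202.0, 1.0], [644.0, -214.0, 1.0], [612.0, -205.0, 18.0]]
198 [[627.0, -168.0, 14.0], [613.0, -179.0, 15.0], [602.0, -193.0, 13.0]]
```

View pics/x1.png

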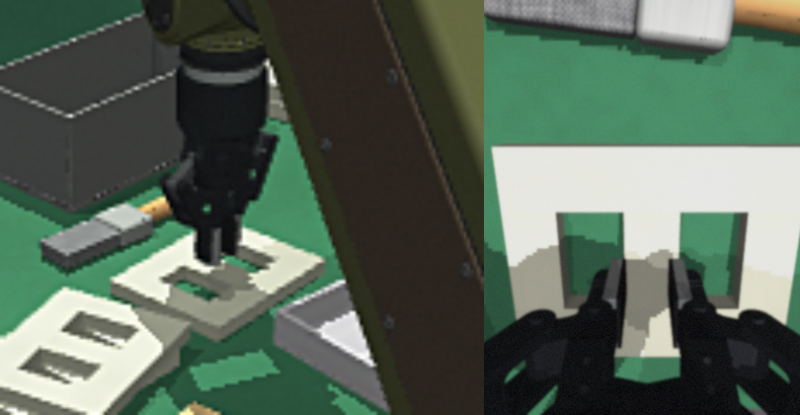

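The fingers are above the plate, not in it. I'll measure the actual fingertip height from the wrist depth.

```bash
python3 - <<'E'
from h import *
for w in(20,42):
    bot.move_gripper(w); c=snap("wrist"); P=cloud(c); s=bot.read_state()
    dark=(c["image"].max(-1)<75); m=dark&(P[...,2]<120)&(P[...,2]>14)&(abs(P[...,0]-651.6)<60)&(abs(P[...,1]+224)<60)
    z=P[m]; z=z[np.argsort(z[:,2])]; print(w,s["ee_pos"],z[:400:40].round(0).tolist())
    p=cloud(snap("side")); I=m=(abs(p[...,0]-645)<25)&(abs(p[...,1]+224)<40)&(p[...,2]>16)&(p[...,2]<60)
    z=p[m]; z=z[np.argsort(z[:,2])]; print(z[::4][:12].round(0).tolist())
E
```

```text
20 [ 651.70436987 -224.18950283   10.21691165] [[659.0, -212.0, 28.0], [650.0, -212.0, 32.0], [659.0, -204.0, 33.0], [659.0, -201.0, 34.0], [643.0, -213.0, 35.0], [662.0, -212.0, 36.0], [659.0, -202.0, 36.0], [655.0, -212.0, 37.0], [660.0, -240.0, 38.0], [663.0, -210.0, 38.0]]
[[638.0, -225.0, 16.0], [640.0, -223.0, 16.0], [661.0, -210.0, 17.0], [625.0, -211.0, 17.0], [652.0, -210.0, 17.0], [665.0, -220.0, 18.0], [648.0, -223.0, 20.0], [649.0, -206.0, 30.0], [654.0, -207.0, 31.0], [655.0, -235.0, 33.0], [643.0, -234.0, 34.0], [649.0, -233.0, 36.0]]
42 [ 651.70913738 -224.17671889   10.23309654] [[622.0, -199.0, 15.0], [664.0, -247.0, 30.0], [644.0, -202.0, 31.0], [655.0, -201.0, 33.0], [650.0, -244.0, 33.0], [655.0, -244.0, 34.0], [665.0, -244.0, 35.0], [655.0, -201.0, 36.0], [653.0, -201.0, 36.0], [644.0, -202.0, 37.0]]
[[650.0, -239.0, 16.0], [622.0, -248.0, 16.0], [639.0, -222.0, 17.0], [636.0, -233.0, 17.0], [644.0, -233.0, 17.0], [622.0, -253.0, 18.0], [647.0, -200.0, 30.0], [657.0, -246.0, 31.0], [642.0, -198.0, 32.0], [659.0, -244.0, 35.0], [643.0, -249.0, 35.0], [644.0, -196.0, 36.0]]
```

The measured fingertips are about 19 mm above the reported TCP height rather than 19 mm below it. I'll trust the measurement and probe downward under a force guard.

```bash
python3 - <<'E'
from h import *
xy=[651.7,-224.2]
h=bot.servo_line([*xy,-24],speed=20,until_force=4); s=bot.read_state(); print(h,s["ee_pos"],s["ft_force"],s["grip_width"])
z=s["ee_pos"][2]; bot.servo_line([*xy,z+5],speed=40); bot.move_gripper(20,50)
s=bot.read_state(); print(s["ee_pos"],s["ft_force"],s["grip_width"],s["grip_force"],s["clock"])
E
```

```text
True [ 651.67201908 -224.20401902  -18.28166355] [-1.61400941  1.08282074  6.93015194] 41.90514350760435
[ 651.82154911 -224.31212446  -13.08466924] [-1.01651663 -0.02079127  3.53774797] 26.79960937076737 50.230268239974976 19.8833
```

Gripped at 26.8 mm. The tool's tips are 18 mm behind the reported TCP, so I'll use an offset of -13 and carry on.

```bash
sed -i 's/off=22/off=-13/g; s/bot.servo_line(\[\*xy,zb+off\],speed=100)/bot.servo_line([*xy,zb+25+off],speed=150); print("touch",bot.servo_line([*xy,zb+off],speed=40,until_force=8))/; s/zb+110\]/zb+90]/' h.py
python3 - <<'E'
from h import *
bot.servo_line([651.7,-224.2,100]); s=bot.read_state(); print(s["grip_width"],s["grip_force"])
place_plate(0)
pick_plate([633.1,-37.3],0.264,14); place_plate(1)
bot.move_to([540,-30,350],down(np.pi/2)); c=snap("wrist"); np.savez("w3.npz",**c)
C,H=ortho([c],280,840,-420,420); hsv=cv2.cvtColor(C,cv2.COLOR_BGR2HSV)
for p,z,n in blobs(C,H,280,-420,(hsv[...,1]<60)&(hsv[...,2]>110)&(H>7)&(H<45),3000,30000):
    a,b,t=rect(p); print(a.round(1),np.round(b,1),round(t,3),z)
cv2.imwrite("pics/w3.png",c["image"]); print(bot.read_state()["clock"])
E
```

```text
26.290266873694527 49.55077350139618
hit True [434.7  21.6  -1.2]
touch False
width 26.5 f 50.1 t 27.7
hit True [434.7  21.6  13.6]
[450.7  15.6] [169.1 151. ] -1.47 11.385471996079616
[646.5 -28.1] [150.1 120.5] -1.557 -999.0
[653.  152.3] [120.9  63.6] 0.043 12.409982126440411
[ 777.8 -200.1] [103.4  40.3] 1.494 -999.0
34.025
```

View pics/w3.png

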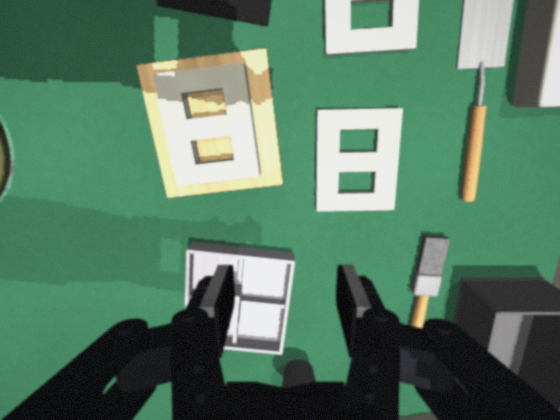

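The pile is square on the board, at around (210,125). The next plate is at (358,160), free and lying flat. I'll do the last two plates.

```bash
python3 - <<'E'
from h import *
pick_plate([646.5,-28.1],0.014,0); place_plate(2)
pick_plate([650.3,197.1],0.054,0); place_plate(3)
bot.move_to([440,-90,390],down(np.pi/2)); c=snap("wrist"); np.savez("w4.npz",**c)
C,H=ortho([c],280,840,-420,420); hsv=cv2.cvtColor(C,cv2.COLOR_BGR2HSV)
def show(nm,m,a0,b0):
  for p,z,n in blobs(C,H,280,-420,m,a0,b0):
    a,b,t=rect(p); print(nm,a.round(1),np.round(b,1),round(t,3),n)
w=(hsv[...,1]<60)&(hsv[...,2]>100)
show("top",w&(H>62)&(H<74),3000,30000)
show("all",w&(H>14)&(H<74),3000,40000)
show("handle",(H>55)&(H<66)&(hsv[...,1]<60),100,3000)
cv2.imwrite("pics/w4.png",c["image"]); print(bot.read_state()["clock"])
E
```

```text
touch False
width 26.4 f 50.1 t 37.4
hit True [434.7  21.6  27.5]
touch False
width 26.6 f 50.1 t 45.4
hit True [434.7  21.6  41.5]
top [434.8  23.7] [150.9 120. ] -1.459 14107
all [ 410.1 -226.5] [170.5 125. ] -0.117 3172
all [434.8  23.7] [150.9 120. ] -1.459 14222
all [ 777.8 -200.1] [103.4  39.9] 1.494 3775
handle [ 407.2 -254. ] [69.6 11.9] 1.441 757
52.0917
```

View pics/w4.png

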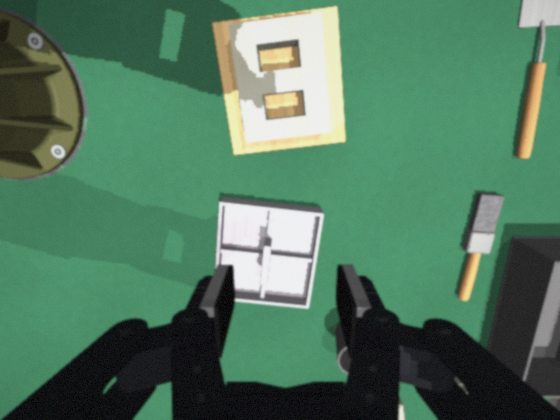

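All four plates are piled square, with the top centred at (434.8,23.7). The tray has been knocked aside: its handle is now at (407.2,-254). I'll place the tray from there.

```bash
python3 - <<'E'
from h import *
xy=[407.2,-254.0]; q=down(1.441); bot.move_gripper(60,60)
bot.move_to([*xy,110],q); bot.servo_line([*xy,40],speed=120); print(bot.servo_line([*xy,17],speed=40,until_force=8))
bot.move_gripper(5,70); s=bot.read_state(); print(s["grip_width"],s["grip_force"])
bot.servo_line([*xy,160]); b=[434.7,22.0]
bot.move_to([*b,150],down(1.686)); bot.servo_line([*b,97],speed=80)
print(bot.servo_line([*b,81],speed=20,until_force=7),bot.read_state()["ee_pos"]); bot.move_gripper(40); bot.servo_line([*b,190])
bot.move_to([440,10,400],down(np.pi/2)); c=snap("wrist"); np.savez("w5.npz",**c)
bot.move_to([440,120,400],down(np.pi/2)); c2=snap("wrist"); np.savez("w6.npz",**c2)
C,H=ortho([c,c2],280,840,-420,420); hsv=cv2.cvtColor(C,cv2.COLOR_BGR2HSV)
def show(nm,m,a0,b0):
  for p,z,n in blobs(C,H,280,-420,m,a0,b0):
    a,b,t=rect(p); print(nm,a.round(1),np.round(b,1),round(t,3),n)
show("rim",(hsv[...,1]<70)&(H>93)&(H<106),1000,30000)
show("handle",(H>122)&(H<136),100,3000)
show("bar",(H>90)&(H<105),300,2000)
show("mat",(hsv[...,2]<70)&(H>-2)&(H<10),3000,60000)
cv2.imwrite("pics/w6.png",c2["image"]); print(bot.read_state()["clock"])
E
```

```text
False
11.083646639864831 69.17405605316162
True [434.6812927   22.02548946  85.28442393]
rim [434.7  21.5] [181.2 171. ] -1.454 3856
rim [458.4 252.7] [77.8 14.6] 1.36 1059
handle [434.9  21.7] [69.9 12.8] -1.449 856
bar [458.4 252.7] [77.8 14.6] 1.36 1059
mat [456.3 254.4] [178.2 150.4] 1.402 13323
61.85
```

View pics/w6.png

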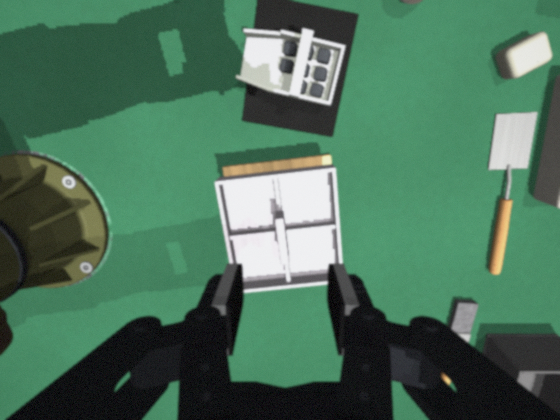

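The tray is square on the pile at (434.8,21.6). The shaker still stands at bar (458.4,252.7), with its mouth towards -x and at least 7 chunks visible at (290-325, 45-90). I'll pick it up, check reachability and weigh it.

```bash
cat >> h.py <<'E'
TRAY=np.array([434.8,21.6]); TY=0.118; GZ=57.0
Rg=R.from_euler('z',np.pi/2)*R.from_euler('x',np.pi)
def tcp(mouth,syaw,tilt):
    "TCP pose so that the shaker's mouth is at 'mouth', its x axis at syaw, mouth tipped down by tilt (rad)"
    Rs=R.from_euler('z',syaw)*R.from_euler('y',-tilt)
    return np.array(mouth)+Rs.apply([85,0,GZ-4]), q4(Rs*Rg)
def t2w(x,y): c,s=np.cos(TY),np.sin(TY); return TRAY+[c*x-s*y,s*x+c*y]
def go(mouth,syaw,deg,speed=100):
    p,q=tcp(mouth,syaw,np.radians(deg)); bot.servo_line(p,q,speed)
def weigh(n=15):
    f=[]
    for _ in range(n): bot.dwell(0.03); f.append(bot.read_state()["ft_force"][2])
    return np.mean(f),np.std(f)
E
python3 - <<'E'
from h import *
for sy in(1,-1):
  for x in(-44,0,44):
    for d in(-8,20,40): print(sy,x,d,bot.ik(*tcp([*t2w(x,sy*58),115],sy*np.pi/2+TY,np.radians(d))) is not None,end=' ')
print(weigh())
xy=[458.4,252.7]; bot.move_gripper(45,60); bot.move_to([*xy,150],down(1.360)); bot.servo_line([*xy,85],speed=80)
print(bot.servo_line([*xy,61],speed=40,until_force=6)); bot.move_gripper(5,80); s=bot.read_state(); print(s["grip_width"],s["grip_force"],s["ee_pos"])
bot.servo_line([*xy,110],speed=50); print("up",weigh())
E
```

```text
1 -44 -8 True 1 -44 20 True 1 -44 40 True 1 0 -8 True 1 0 20 True 1 0 40 True 1 44 -8 True 1 44 20 True 1 44 40 True -1 -44 -8 True -1 -44 20 True -1 -44 40 True -1 0 -8 True -1 0 20 True -1 0 40 True -1 44 -8 True -1 44 20 True -1 44 40 True (np.float64(0.03382188088046269), np.float64(0.43132714877340095))
False
12.328984210462368 78.9314067363739 [458.7196083  252.78917426  61.41105709]
up (np.float64(-5.628834358186788), np.float64(0.35917469733926144))
```

All poses are reachable, and the weight suggests about 8 chunks. I'll pour in short tilt pulses, weighing after each, starting at the +x+y pocket.

```bash
cat >> h.py <<'E'
def pulse(px,py,side,degs,z=112,thr=0.28,base=5,sp=110):
    m=[*t2w(px,py),z]; sy=side*np.pi/2+TY; w0,_=weigh(); n=None
    for d in degs:
        go(m,sy,d,sp); go(m,sy,base,sp); w,_=weigh(); print(d,round(w-w0,2),end='; ')
        if w-w0>thr: n=d; break
    print("total",round(w,2),"clock",round(bot.read_state()["clock"],1)); return n
def look(tag):
    c=snap("scene"); I=c["image"][130:260,200:420]; cv2.imwrite(f"pics/{tag}.png",cv2.resize(I,(660,390),interpolation=cv2.INTER_CUBIC))
E
python3 - <<'E'
from h import *
m=t2w(44,62); sy=np.pi/2+TY
p,q=tcp([m[0],m[1]+40,190],sy,np.radians(-8))
bot.servo_line([458.4,252.7,190],None,120); bot.servo_line(p,q,100); go([*m,112],sy,0,100)
print(weigh())
pulse(44,62,1,[18,20,22,24,26,28,30])
look("p1")
E
```

```text
(np.float64(-5.585115488759501), np.float64(0.613494699982082))
18 0.24; 20 0.25; 22 0.06; 24 1.66; total -4.07 clock 77.8
```

View pics/p1.png

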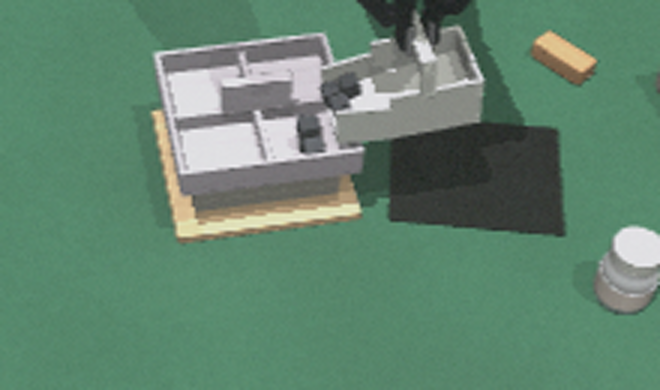

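About four chunks (1.6 N) fell into the +x+y pocket, seen at (310,130). The rest sit at the mouth around (340,90). I'll tip the mouth up, move to the -x+y pocket and count what's left with the wrist camera.

```bash
python3 - <<'E'
from h import *
sy=np.pi/2+TY
go([*t2w(44,62),112],sy,-6,40); go([*t2w(44,66),135],sy,-12,50); go([*t2w(-44,66),135],sy,-12,60); go([*t2w(-44,62),112],sy,0,50)
print(weigh(25)); c=snap("wrist"); s=snap("scene")["image"][150:210,290:390]
cv2.imwrite("pics/p2.png",np.hstack([c["image"],cv2.resize(s,(240,420))]))
E
```

```text
(np.float64(-3.9605171837479474), np.float64(0.4919982532036365))
```

View pics/p2.png

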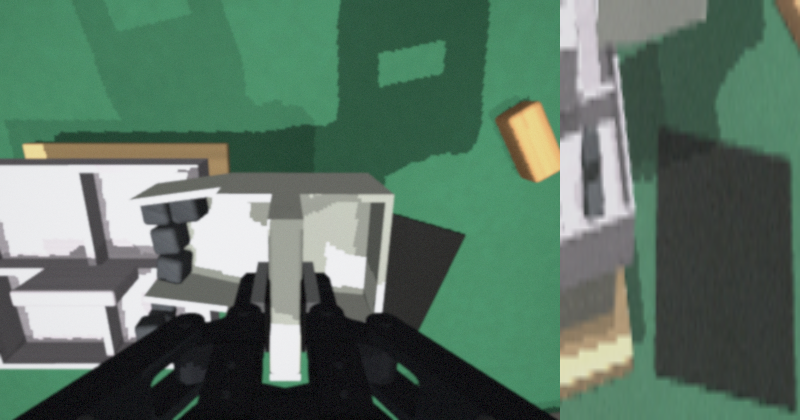

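Four chunks remain: three across the mouth at (155,212), (168,238) and (175,265), and one behind at (188,210). The top one leads by about 8 mm, so fine pulses should release it alone.

```bash
python3 - <<'E'
from h import *
print(pulse(-44,62,1,[20,21,22,22.5,23,23,23.5],thr=0.25))
c=snap("wrist"); np.savez("w7.npz",**c); cv2.imwrite("pics/p3.png",c["image"][140:380,0:420])
E
```

```text
20 -0.16; 21 0.56; total -3.29 clock 85.1
21
```

View pics/p3.png

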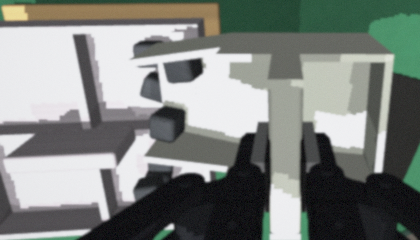

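Two fell into the -x+y pocket, and two remain near opposite sides of the mouth at (183,68) and (168,123). I'll straddle the rib on the -y side so each drops into its own pocket, measuring their lateral positions first.

```bash
cat >> h.py <<'E'
def inshaker(c,s):
    "dark chunk tops inside the held shaker, in shaker coordinates"
    Rs=rot(s["tool_rot"])*Rg.inv(); o=s["ee_pos"]-Rs.apply([5,0,GZ]); P=cloud(c).reshape(-1,3)
    p=Rs.inv().apply(np.nan_to_num(P,nan=9e3)-o); d=(c["image"].reshape(-1,3).max(1)<95)
    m=d&(p[:,0]>-100)&(p[:,0]<-15)&(abs(p[:,1])<36)&(p[:,2]>12)&(p[:,2]<40)
    M=m.reshape(420,560).astype(np.uint8); n,L,S,_=cv2.connectedComponentsWithStats(M)
    return [(p.reshape(420,560,3)[L==i].mean(0).round(1),S[i,4]) for i in range(1,n) if S[i,4]>60]
E
python3 - <<'E'
from h import *
sy=np.pi/2+TY
go([*t2w(-44,64),135],sy,-14,50)
s=bot.read_state(); print("A",inshaker(snap("wrist"),s))
go([*t2w(-44,80),200],sy,-14,80); go([400,-20,200],TY,-14,60)
go([*t2w(0,-75),200],-np.pi/2+TY,-14,60)
s=bot.read_state(); c=snap("wrist"); print("B",inshaker(c,s),weigh(),s["clock"])
cv2.imwrite("pics/p4.png",c["image"])
E
```

```text
A [(array([-48.8,  19.1,  22.4]), np.int32(266)), (array([-68.5, -19. ,  20. ]), np.int32(635))]
B [(array([-51.6,  20.7,  21.5]), np.int32(244)), (array([-70.7, -15.8,  19.2]), np.int32(513))] (np.float64(-3.2188542705681735), np.float64(0.47364273670991136)) 93.3667
```

View pics/p4.png

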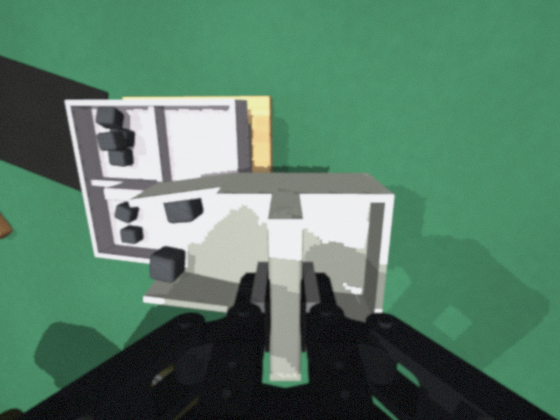

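All six poured chunks are in the tray: 4 at (115,135) and 2 at (128,222). The remaining two are at shaker y of +20 and -17, with the second leading. Straddling the rib works, so I'll pulse here.

```bash
python3 - <<'E'
from h import *
sy=-np.pi/2+TY
go([*t2w(-3,-66),112],sy,0,70)
n=pulse(-3,-66,-1,[18,20,21,22,23,24,25,26],thr=0.22)
s=bot.read_state(); c=snap("wrist"); print(inshaker(c,s))
cv2.imwrite("pics/p5.png",c["image"][60:330,40:440])
E
```

```text
18 -0.14; 20 0.47; total -2.8 clock 98.2
[(array([-60.9,  18.7,  22.9]), np.int32(394))]
```

View pics/p5.png

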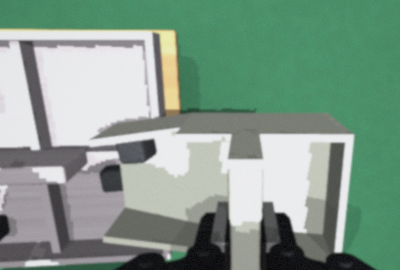

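One fell, at (112,178), and appears to be in the -x-y pocket. The last one is at shaker y=+19, so I'll aim it at the +x-y pocket.

```bash
python3 - <<'E'
from h import *
sy=-np.pi/2+TY
go([*t2w(-3,-68),135],sy,-8,50); go([*t2w(28,-68),135],sy,-8,50); go([*t2w(28,-64),114],sy,0,50)
for _ in range(2):
    n=pulse(28,-64,-1,[19,21,22,23,24,26,28],z=114,thr=0.22)
    s=bot.read_state(); r=inshaker(snap("wrist"),s); print(r)
    if not r: break
go([*t2w(28,-90),200],sy,-5,100); print(weigh())
c=snap("wrist"); a=snap("scene"); cv2.imwrite("pics/p6.png",np.hstack([cv2.resize(c["image"],(400,300)),cv2.resize(a["image"][140:260,180:340],(400,300))]))
E
```

```text
19 0.27; total -2.7 clock 101.8
[(array([-63.3,  18. ,  22.6]), np.int32(378))]
19 0.42; total -2.49 clock 103.6
[(array([-66.9,  17.4,  22.1]), np.int32(375))]
(np.float64(-2.5308402140230633), np.float64(0.5069218646025005))
```

View pics/p6.png

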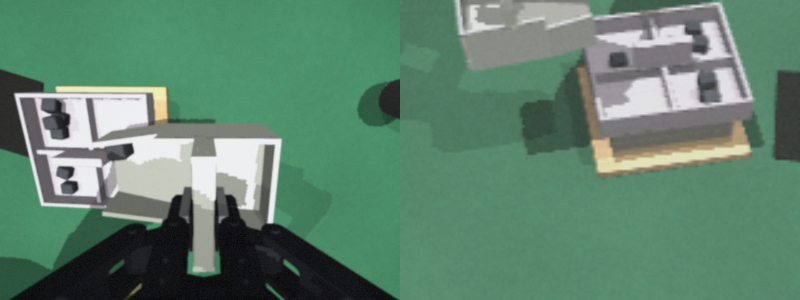

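The -x-y chunk is confirmed in the scene crop at (618,60). The weight triggers were just noise, and the last chunk is still in the shaker. I'll tip harder and use the camera to check.

```bash
python3 - <<'E'
from h import *
sy=-np.pi/2+TY; m=[*t2w(28,-64),114]
go([*t2w(28,-68),135],sy,-8,100); go(m,sy,0,50)
for d in(22,23,24,25,26,28,30):
    go(m,sy,d,110); bot.dwell(0.1); go(m,sy,5,110)
    s=bot.read_state(); r=inshaker(snap("wrist"),s); print(d,r)
    if not r: break
go([*t2w(28,-90),200],sy,-5,100); print(weigh())
c=snap("wrist"); a=snap("scene"); cv2.imwrite("pics/p7.png",np.hstack([cv2.resize(c["image"],(400,300)),cv2.resize(a["image"][140:260,180:340],(400,300))]))
E
```

```text
22 []
(np.float64(-2.3571559412171346), np.float64(0.3867291913096922))
```

View pics/p7.png

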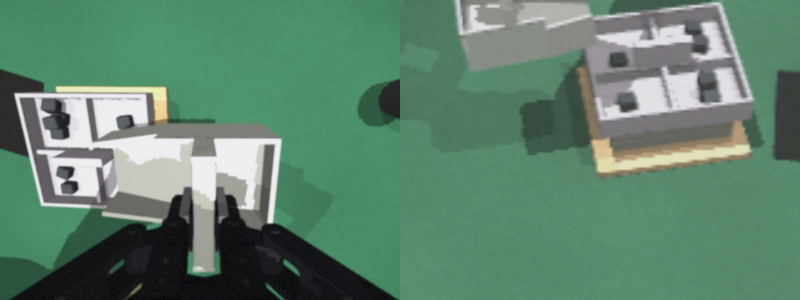

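All eight chunks are in the tray, every pocket is filled and the shaker is empty. I'll return it to the mat.

```bash
python3 - <<'E'
from h import *
go([400,-20,220],TY,0,120)
b=[460.5,253.0]; q=down(1.360)
bot.servo_line([*b,215],q,150); bot.servo_line([*b,80],None,100)
print(bot.servo_line([*b,57],None,20,until_force=5),bot.read_state()["ee_pos"])
bot.move_gripper(40); bot.dwell(0.3); bot.servo_line([*b,180],None,100)
bot.move_to([440,100,400],down(np.pi/2)); c=snap("wrist")
C,H=ortho([c],280,840,-420,420); hsv=cv2.cvtColor(C,cv2.COLOR_BGR2HSV)
def show(nm,m,a0,b0):
  for p,z,n in blobs(C,H,280,-420,m,a0,b0):
    a,d,t=rect(p); print(nm,a.round(1),np.round(d,1),round(t,3),H[(p[:,0]-280).astype(int),(p[:,1]+420).astype(int)].max().round(1))
show("rim",(hsv[...,1]<70)&(H>93)&(H<106),700,30000); show("handle",(H>122)&(H<136),100,3000)
a=snap("scene"); cv2.imwrite("pics/e.png",np.hstack([cv2.resize(c["image"],(400,300)),cv2.resize(a["image"][100:340,100:420],(400,300))])); print(bot.read_state()["clock"])
E
```

```text
True [460.50375302 252.94222749  61.43744167]
rim [433.9  28.5] [171.  166.8] 0.117 107.2
rim [439.  -65.9] [128.5   6.6] 0.117 102.1
rim [460.  253.5] [77.9 14.4] 1.367 100.9
handle [434.9  22.1] [69.6 12.6] -1.454 130.9
118.3667
```

View pics/e.png

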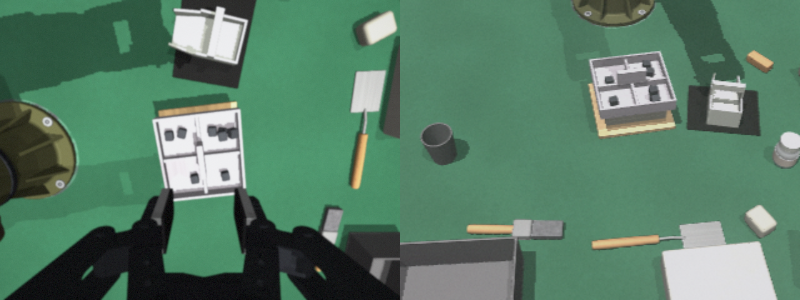

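The tray is square, each of its four pockets holds at least one chunk, and the shaker stands upright on the mat. The bystanders haven't moved, so I'll hand the job in.

```bash
python3 -c "
from rig import bot
print(bot.finish_job())"
```

```text
the job is handed in; nothing more can be done
None
```

I handed the job in at about 118 s; no verdict came back. By the last camera check, the four plates and the tray were square on the board. All eight chunks were in the tray with every pocket filled, the empty shaker stood upright on its mat, and the jar, cup, brush and knife looked undisturbed.

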